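Sort handed panel brackets and lap the box's leaves shut

TASK

Sort the three loose panel-frame brackets into the plywood box: left-hand ones and right-hand ones each go in the compartment whose sample bracket (mounted just beyond the box) is of the same hand, and leave each standing on its foot on the compartment's floor. Once all three are in, shut the box: first the rebated leaf fully down, then the flanged leaf (with the overhanging metal strip) fully down over it, so that the edges lap. Leave everything else where it is.

Things in the scene. Friction and masses are not known exactly. Their poses are not given: they have to be found in the camera images.
- left_a_centre (a point): loose left-hand aluminium bracket, 95-155 g, on its foot: foot 80 x 28 x 6 mm, web 64 x 10 mm along its middle (38 mm high in all; pinch it here), toe 28 x 32 x 6 mm out sideways at one end of the foot. Seen from above, toe end away from you, the toe sticks out to the left. Point: mid-length of the web, half-way up (19 mm); x along the web to the toe end, toe to +y, z up
- left_b_centre (a point): loose left-hand aluminium bracket, 95-155 g, on its foot: foot 80 x 28 x 6 mm, web 64 x 10 mm along its middle (38 mm high in all; pinch it here), toe 28 x 32 x 6 mm out sideways at one end of the foot. Seen from above, toe end away from you, the toe sticks out to the left. Point: mid-length of the web, half-way up (19 mm); x along the web to the toe end, toe to +y, z up
- right_a_centre (a point): loose right-hand aluminium bracket, 95-155 g, on its foot: foot 80 x 28 x 6 mm, web 64 x 10 mm along its middle (38 mm high in all; pinch it here), toe 28 x 32 x 6 mm out sideways at one end of the foot. Seen from above, toe end away from you, the toe sticks out to the right. Point: mid-length of the web, half-way up (19 mm); x along the web to the toe end, toe to -y, z up
- box: fixed open plywood box, 200 mm along its x, 280 mm along its y, 55 mm high; walls, floor and divider 6 mm thick. Origin under its centre, on the table. The divider runs along x at y = 0: one compartment at +y, one at -y, each 188 (x) x 131 (y) mm inside, its centre at y = 68.5 mm or -68.5 mm
- sample_left_centre (a point): fixed left-hand sample bracket, shaped as the loose ones, standing on a 90 x 100 x 10 mm wooden plate beyond the box's far (+x) wall, one sample behind each compartment: the compartment beside it takes the left-hand brackets. The two samples may be either way round. Point: its middle, 29 mm above the table
- sample_right_centre (a point): fixed right-hand sample bracket, shaped as the loose ones, standing on a 90 x 100 x 10 mm wooden plate beyond the box's far (+x) wall, one sample behind each compartment: the compartment beside it takes the right-hand brackets. The two samples may be either way round. Point: its middle, 29 mm above the table
- leaf_rebated (a joint): rebated leaf: the last 14 mm of its free edge step down to a 5 mm tongue. Plywood, covers the -y compartment, hinged on its outer wall; 200 mm along the hinge, 139 mm hinge to edge, 8 mm thick. Angle in rad: 0 shut flat on the box, 1.57 upright, starts at 1.7 to 1.9 (leaning outward). Stiff, stays at any angle; 2 N at the edge turns it: push it over from outside, then down, with the fingertips
- leaf_rebated_hinge (a point): middle of the hinge line of the rebated leaf, on the underside of the leaf, 55 mm above the table
- leaf_rebated_edge (a point): middle of the free edge of the rebated leaf, on its upper (outer) face
- leaf_flanged (a joint): flanged leaf: a 3 mm aluminium strip overhangs its free edge by 13 mm. Plywood, covers the +y compartment, hinged on its outer wall; 200 mm along the hinge, 139 mm hinge to edge, 8 mm thick. Angle in rad: 0 shut flat on the box, 1.57 upright, starts at 1.7 to 1.9 (leaning outward). Stiff, stays at any angle; 2 N at the edge turns it: push it over from outside, then down, with the fingertips
- leaf_flanged_hinge (a point): middle of the hinge line of the flanged leaf, on the underside of the leaf, 55 mm above the table
- leaf_flanged_edge (a point): middle of the free edge of the flanged leaf, on its upper (outer) face
- jar: bystander, loose: screw-top glass jar, upright, 64 mm across, 85 mm tall; origin under its centre. To be left alone
- brush: bystander, loose: flat paint brush with a long handle, lying; origin under its middle, x along it. To be left alone
- wood_block: bystander, loose: bare wood block 90 x 35 x 30 mm lying among the brackets; origin under its centre, x along its length. To be left alone
- cell_stack: bystander, loose: stack of dark square solar cells, 100 x 100 x 20 mm; origin under its centre. To be left alone
- solder_reel: bystander, loose: small grey reel lying flat, 60 mm across, 24 mm high; origin under its centre. To be left alone
- screwdriver: bystander, loose: screwdriver lying on the table; origin under its middle, x along it. To be left alone

How it is judged:
By the outcome, as a careful person would: the job done as asked, in the order asked, and still so for the second after the job is handed in, with the robot touching nothing.
It also fails if it takes over 72 s, if anything falls off the work surface, if the arm or the gripper's body presses on something with over 40 N, if the wrist force passes 120 N, or if a joint passes its speed limit or range.

ROBOT

A 7-joint arm with a two-finger parallel gripper is mounted at the origin on the work surface. World frame = base frame: x ahead of the robot, y to its left, z up, the work surface at z = 0. Lengths are in m, angles in rad, forces in N, time in s.
With the tool pointing down it reaches from about 0.425 to 0.875 m from the base axis. Payload 4.7 kg.
Tool frame: the origin (TCP) lies midway between the tips of the shut fingers; the grasp point (between the pads) lies 19 mm behind it; z points along the fingers, x is the direction in which the jaws open and shut, and the axes are right-handed (so a half turn about z gives the same grasp; the last joint's range is limited). The gripper opens to 87 mm and grips with 3 to 60 N. Pads are 19 mm wide; open, the fingers measure 117 mm over their backs; the gripper's body (75 mm by 190 mm) begins 51 mm behind the grasp point.
Start: joints at [1.34, 0.321, -0.07, 1.45, 0.023, 1.371, -0.057], TCP at [0.158, -0.631, 0.223] pointing down, gripper open.
Joint ranges: [-2.86, 2.86], [-0.3, 2.09], [-1.38, 1.24], [0.06, 2.45], [-1.56, 4.7], [0.09, 2.05], [-2.69, 2.69]. Speed limits (rad/s): [2.57, 2.57, 3.14, 3.14, 3.14, 3.14, 3.14].

INTERFACE

Orientations are given as a rotation vector (axis times angle).
In Python, from bench import get_state, eyes, ticket gives the robot as it stands.
- The arm moves only by the tool carry_out, never from a script. Its argument "motion" is a list of rows, each a list of 2 entries, a list of its own where there are three numbers: the shift along the world's x, y, z in m, then the turn about the world's z in rad. A call has 1 to 20 rows; each row is the pose to reach, as a shift and turn from the pose commanded when the call began; what a row does not reach only later rows make up. A row lasts 1/10 s, in which the tool goes at most 50 mm and 8.59 degrees, less where a joint would pass 70% of its speed; a pose out of reach is approached as far as the arm can. A call with a gripper value outside its range is refused whole. "grip" is the gripper command: -1 is fully open, 1 is shut, values between are in proportion, set as the call begins (left out, the last holds). The fingers move at their own pace and stop on an object; "squeeze" is the grip in N (left out, the last holds). Time passes only in rows, so rows that repeat a pose let the fingers close. It gives the time, the measured TCP pose, the force and the opening at its end, in the units of the state.
- get_state(): the state, without advancing time (a new reading comes with each control period).
- eyes.get_image(name): name is "scene" or "top" or "wrist"; returns a dict with "pixels" (384x512x3 uint8, blue, green, red), "mtx" (3x3 intrinsics, pixels), "extrinsics" (4x4, takes a point from camera to world coordinates). Camera axes: x right, y down, z forward; pixel columns grow to the right and rows downward; lengths in m; the calibration is good to about 2 mm. A picture is of the moment at which its call begins. There is no depth.
- ticket.close_job(): hands the job in, once; it reports no verdict.
The state is a dict: "time": time; "joint_positions": joint angles; "qd": joint speeds; "joint_torque": joint torques, N m; "position": TCP position; "tool_rot": TCP orientation; "ft_force": force on the tool from outside, world axes, zero at the start; "torque": the same for the moment, N m; "grip_width": opening from 0.0 (shut) to 1.0 (fully open).
Only numpy, scipy, OpenCV 4.12 (cv2) and the standard library are available. Lean on these libraries where they do the work, as an engineer would, in place of code of your own. Each camera call takes 0.05 s, during which the arm holds its last target. There are 200 camera calls.

## Working session

There is one attempt and no reset: what is moved stays moved. The work goes in short steps, Python scripts to look and compute and a tool call to move; the robot and the scene stay as the last step left them, time stands still between calls to the robot, and variables do not carry over. Pictures are saved under pics/ and viewed, about 8 in all and at most 12, crops included, and the job is handed in when it is done.

Besides the shell and the picture viewer there is one more tool, called after ">>>" as a command line: name --argument value ..., lists and objects as JSON in quotes. carry_out: Moves the arm, as the interface text tells. Its arguments: {"type":"object","properties":{"motion":{"type":"array","items":{"type":"array"}},"grip":{"type":"number"},"squeeze":{"type":"number"}},"required":["motion"]}

```bash
mkdir -p pics; cat > h.py <<'E'
import numpy as np, cv2
from bench import get_state, eyes, ticket
def snap(n,f):
    d=eyes.get_image(n); im=np.array(d["pixels"]); cv2.imwrite(f"pics/{f}.png",im); np.savez(f"pics/{f}.npz",K=d["mtx"],T=d["extrinsics"]); return im
def load(f):
    z=np.load(f"pics/{f}.npz"); return cv2.imread(f"pics/{f}.png"),np.array(z["K"]),np.array(z["T"])
def ray(f,uv,z):
    _,K,T=load(f); uv=np.atleast_2d(np.array(uv,float)); d=np.c_[uv,np.ones(len(uv))]@np.linalg.inv(K).T@T[:3,:3].T; o=T[:3,3]
    return o+d*((z-o[2])/d[:,2])[:,None]
def proj(f,P):
    _,K,T=load(f); q=(np.atleast_2d(P)-T[:3,3])@T[:3,:3]; q=q@K.T; return q[:,:2]/q[:,2:]
E
python3 - <<'E'
from h import *
s=get_state(); print({k:np.round(v,3) for k,v in s.items()})
a=snap("top","top0"); b=snap("scene","sc0")
for f in("top0","sc0"):
    _,K,T=load(f); print(np.round(K,1),np.round(T,3))
cv2.imwrite("pics/top0b.png",cv2.resize(a,(800,600),interpolation=cv2.INTER_CUBIC))
cv2.imwrite("pics/sc0b.png",cv2.resize(b,(800,600),interpolation=cv2.INTER_CUBIC))
E
```

```text
{'time': np.float64(0.0), 'joint_positions': array([ 1.34 ,  0.322, -0.07 ,  1.452,  0.023,  1.371, -0.057]), 'qd': array([-0.001, -0.001, -0.002, -0.   ,  0.002, -0.   , -0.001]), 'joint_torque': array([ 0.0000e+00, -4.9128e+01, -4.0400e-01, -3.1253e+01, -6.4000e-02,
        4.4000e-02,  0.0000e+00]), 'position': array([ 0.157, -0.63 ,  0.221]), 'tool_rot': array([-2.475,  1.933,  0.003]), 'ft_force': array([ 0.33 ,  0.565, -0.697]), 'torque': array([-0.016,  0.04 , -0.024]), 'grip_width': np.float64(1.001)}
[[354.1   0.  253.2]
 [  0.  354.1 188.4]
 [  0.    0.    1. ]] [[ 0.028 -0.989  0.144  0.373]
 [-0.999 -0.031 -0.016 -0.003]
 [ 0.02  -0.143 -0.989  1.206]
 [ 0.     0.     0.     1.   ]]
[[353.3   0.  255.8]
 [  0.  353.3 191.4]
 [  0.    0.    1. ]] [[-0.372  0.722 -0.584  1.169]
 [ 0.928  0.301 -0.22   0.217]
 [ 0.017 -0.623 -0.782  0.897]
 [ 0.     0.     0.     1.   ]]
```

View pics/top0b.png

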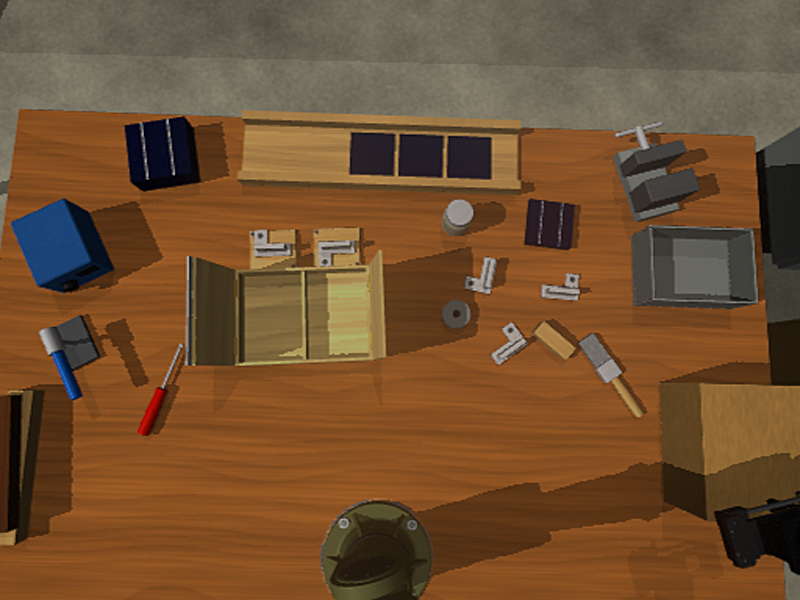

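View pics/sc0b.png

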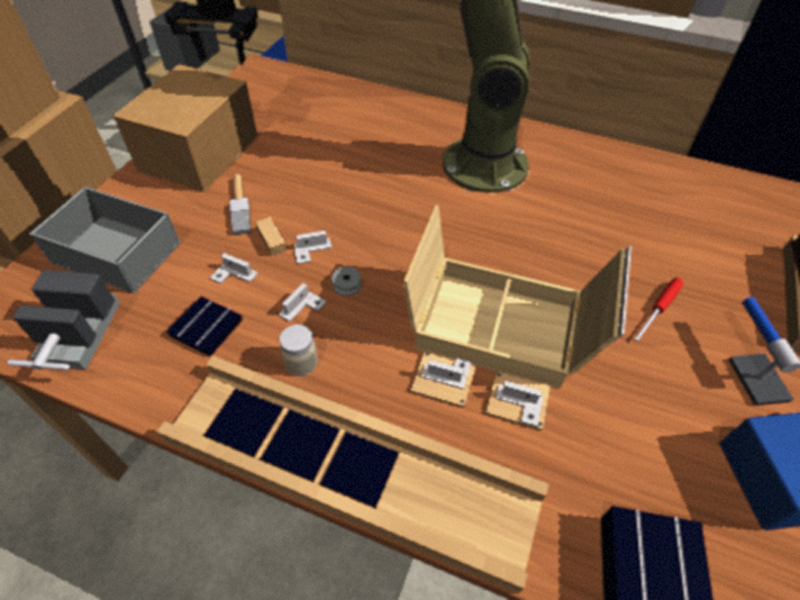

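The top view shows the box at about (305,315) of 800x600, the samples at (272,245) and (337,250), and the loose brackets at (482,275), (562,288) and (510,343). Next I'll zoom in to tell which hand each one is.

```bash
python3 - <<'E'
from h import *
im,_,_=load("top0")
# native coords = 800x600 * .64
a=im[140:180,150:240]; b=im[155:240,280:380]
A=cv2.resize(a,None,fx=6,fy=6,interpolation=cv2.INTER_CUBIC);B=cv2.resize(b,(600,510)[0:2] and None,fx=4,fy=4,interpolation=cv2.INTER_CUBIC)
W=540
out=np.zeros((240+340,540,3),np.uint8); out[:240,:540]=A; out[240:,:400]=B
cv2.imwrite("pics/z1.png",out)
for n,uv,z in [("box corners rim (low-left,low-right,up-right,up-left)",[(239*.64,362*.64),(371*.64,358*.64),(368*.64,267*.64),(238*.64,267*.64)],.055)]:
    print(n,np.round(ray("top0",uv,z),3))
hsv=cv2.cvtColor(im,cv2.COLOR_BGR2HSV); m=((hsv[...,1]<60)&(hsv[...,2]>130)).astype(np.uint8)
n,l,st,c=cv2.connectedComponentsWithStats(m)
for i in range(1,n):
    if st[i,4]>40: print(st[i],c[i].round(1),ray("top0",c[i],.015).round(3))
E
```

```text
box corners rim (low-left,low-right,up-right,up-left) [[0.389 0.296 0.055]
 [0.405 0.025 0.055]
 [0.596 0.038 0.055]
 [0.588 0.312 0.055]]
[289  47  13  19  95] [295.2  55. ] [[ 1.036 -0.16   0.015]]
[305  64  13  10  55] [310.7  68.3] [[ 0.988 -0.216  0.015]]
[394  80  21  16  84] [407.4  86.7] [[ 0.931 -0.564  0.015]]
[  0 105   7  11  54] [  2.8 110.7] [[0.79  0.852 0.015]]
[285 128  18  16 216] [293.8 135.3] [[ 0.737 -0.159  0.015]]
[163 147  19  12 113] [169.4 154.2] [[0.655 0.269 0.015]]
[204 154  23  16 159] [211.8 160.4] [[0.638 0.123 0.015]]
[163 160  23   4  60] [174.  161.9] [[0.629 0.251 0.015]]
[301 165  16  23 152] [309.6 177.1] [[ 0.591 -0.214  0.015]]
[362 175   9   9  54] [365.6 179.1] [[ 0.59  -0.407  0.015]]
[347 182  24  10 134] [357.8 187. ] [[ 0.562 -0.38   0.015]]
[315 207  22  26 190] [325.4 219.4] [[ 0.447 -0.269  0.015]]
[ 25 211  10  16  76] [ 29.6 218. ] [[0.423 0.716 0.015]]
[382 230  16  15 132] [389.5 236.9] [[ 0.395 -0.485  0.015]]
```

View pics/z1.png

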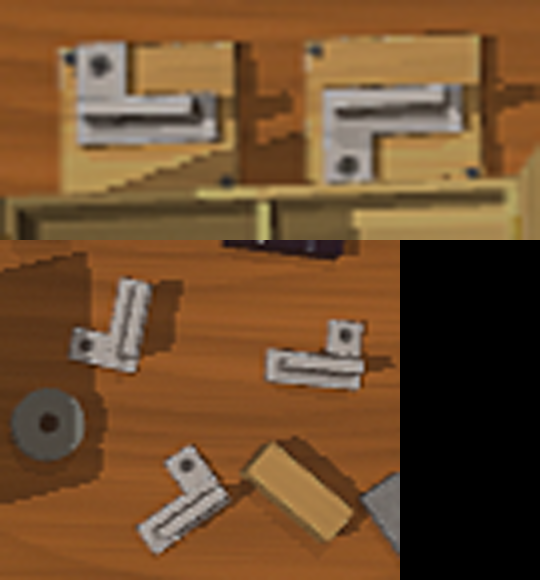

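Reading the pictures: the +y compartment's sample is right-hand and the -y one's is left-hand. Loose bracket A at about (0.59,-0.21) is right-hand. B at (0.57,-0.38) and C at (0.45,-0.27) are left-hand. I'll move above the brackets and look with the wrist camera.

>>> carry_out --motion '[[[0,0,0.05],0],[[0,0,0.1],0],[[0.03,0.03,0.15],0.15],[[0.06,0.06,0.18],0.3],[[0.09,0.09,0.18],0.45],[[0.12,0.12,0.18],0.6],[[0.15,0.15,0.18],0.75],[[0.18,0.18,0.18],0.9],[[0.21,0.21,0.18],1.05],[[0.24,0.24,0.18],1.2],[[0.27,0.27,0.18],1.35],[[0.3,0.3,0.18],1.5],[[0.33,0.33,0.18],1.65],[[0.35,0.35,0.18],1.8],[[0.35,0.35,0.18],1.93],[[0.35,0.35,0.18],1.93],[[0.35,0.35,0.18],1.93]]' --grip -1 --squeeze 25

```text
time: 1.8
position: [0.507, -0.2814, 0.4022]
tool_rot: [-3.001, -0.928, 0.001]
ft_force: [0.0, -0.6, 0.9]
grip_width: 0.999
```

```bash
python3 - <<'E'
from h import *
s=get_state(); print(s["time"],s["position"].round(3),s["tool_rot"].round(3),s["joint_positions"].round(2))
a=snap("wrist","w0"); _,K,T=load("w0"); print(K.round(1),T.round(3))
E
```

```text
1.8 [ 0.507 -0.281  0.402] [-3.001e+00 -9.280e-01  1.000e-03] [ 0.92  0.19 -0.55  1.29  0.1   1.69  0.99]
[[309.6   0.  254.9]
 [  0.  309.6 199.2]
 [  0.    0.    1. ]] [[ 0.826  0.541  0.161  0.462]
 [ 0.564 -0.791 -0.237 -0.215]
 [-0.001  0.287 -0.958  0.563]
 [ 0.     0.     0.     1.   ]]
```

View pics/w0.png

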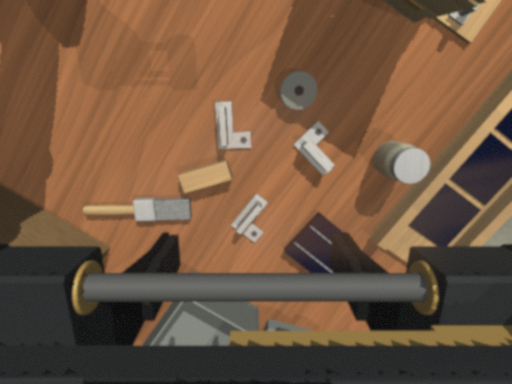

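All three brackets show in the wrist picture: C at (230,127), A at (315,148) and B at (250,217). I'll zoom in to read the ends of each web's top edge.

```bash
python3 - <<'E'
from h import *
im,_,_=load("w0")
o=[]
for (u,v) in [(232,127),(315,148),(250,217)]:
    o.append(cv2.resize(im[v-32:v+32,u-16-8:u+24],None,fx=6,fy=6,interpolation=cv2.INTER_CUBIC)[:, :264])
    print(u-24,v-32)
out=np.hstack(o); print(out.shape)
for x in range(0,out.shape[1],48): out[::6,x]=(0,255,255)
for y in range(0,out.shape[0],48): out[y,::6]=(0,255,255)
cv2.imwrite("pics/z2.png",out)
E
```

```text
208 95
291 116
226 185
(384, 792, 3)
```

View pics/z2.png

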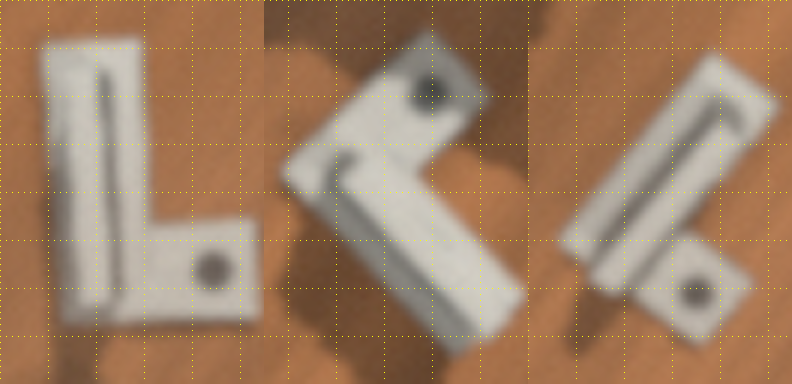

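```bash
python3 - <<'E'
from h import *
D={"C":((208,95),0,(92,41),(65,322),(260,318),(212,270)),"A":((291,116),264,(490,321),(282,172),(430,30),(430,92)),"B":((226,185),528,(745,77),(558,242),(700,345),(697,293))}
f=lambda p,o,x0:np.array([o[0]+(p[0]-x0)/6,o[1]+p[1]/6])-0.4
for k,(o,x0,far,c0,c1,h) in D.items():
    P=[ray("w0",f(p,o,x0),.006)[0][:2] for p in (far,c0,c1,h)]
    te=P[1]+14/60*(P[2]-P[1]); d=te-P[0]; cen=(te+P[0])/2; yaw=np.arctan2(d[1],d[0])
    e=P[2]-P[1]
    R=np.array([[np.cos(yaw),np.sin(yaw)],[-np.sin(yaw),np.cos(yaw)]])
    print(k,cen.round(4),"yaw",yaw.round(3),"len",np.linalg.norm(d).round(4),"toe",np.linalg.norm(e).round(4),"toeyaw-90s",((np.arctan2(e[1],e[0])-yaw)).round(3),"hole local",(R@(P[3]-cen)).round(4))
s=get_state(); print(s["position"], 2*np.arctan2(s["tool_rot"][1],s["tool_rot"][0]))
E
```

```text
C [ 0.4351 -0.2717] yaw -0.932 len 0.0798 toe 0.0582 toeyaw-90s 1.552 hole local [0.0261 0.031 ]
A [ 0.5955 -0.2235] yaw 2.962 len 0.0775 toe 0.0584 toeyaw-90s -1.585 hole local [ 0.025  -0.0329]
B [ 0.5619 -0.3833] yaw -1.628 len 0.0804 toe 0.0581 toeyaw-90s 1.559 hole local [0.0268 0.0326]
[ 0.50686686 -0.28163041  0.40228032] -5.683683291187368
```

>>> carry_out --motion '[[[-0.035,0.005,-0.03],0.02],[[-0.073,0.009,-0.06],0.04],[[-0.073,0.009,-0.11],0.04],[[-0.073,0.009,-0.16],0.04],[[-0.073,0.009,-0.21],0.04],[[-0.073,0.009,-0.26],0.04],[[-0.073,0.009,-0.31],0.04],[[-0.073,0.009,-0.345],0.04],[[-0.073,0.009,-0.37],0.04],[[-0.073,0.009,-0.385],0.04],[[-0.073,0.009,-0.39],0.04],[[-0.073,0.009,-0.39],0.04],[[-0.073,0.009,-0.39],0.04]]'

```text
time: 3.15
position: [0.4355, -0.2725, 0.014]
tool_rot: [2.979, 0.992, 0.002]
ft_force: [0.1, -0.0, 0.3]
grip_width: 1.003
```

>>> carry_out --motion '[[[0,0,0],0],[[0,0,0],0],[[0,0,0],0],[[0,0,0],0],[[0,0,0],0],[[0,0,0],0]]' --grip 1 --squeeze 25

```text
time: 3.75
position: [0.4345, -0.2716, 0.0126]
tool_rot: [2.98, 0.994, 0.0]
ft_force: [-0.3, -0.1, -0.3]
grip_width: 0.54
```

```bash
python3 - <<'E'
from h import *
a=snap("wrist","w1"); b=snap("top","top1")
im=np.zeros((384+300,512,3),np.uint8); 
im=np.hstack([cv2.resize(a,(400,300)),cv2.resize(b[190:260,110:250][:,:93],(400,300),interpolation=cv2.INTER_CUBIC)])
im=np.vstack([im,np.zeros((0,800,3),np.uint8)])
z=cv2.resize(b[130:245,110:255],None,fx=5,fy=5,interpolation=cv2.INTER_CUBIC)
cv2.imwrite("pics/boxz.png",z); print(z.shape)
E
```

```text
(575, 725, 3)
```

View pics/boxz.png

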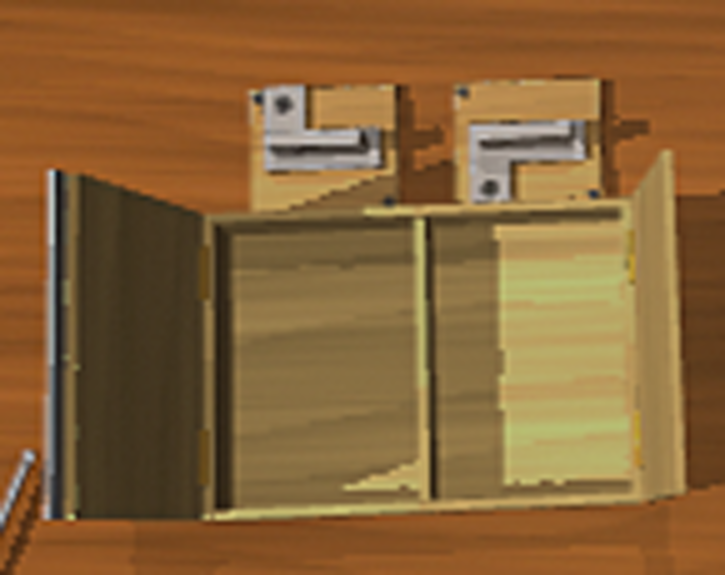

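The crop shows the box rim corners at about (205,520), (205,214), (640,500) and (632,203). The divider runs from (422,218) to (430,500).

>>> carry_out --motion '[[[0,0,0],0],[[0,0,0],0],[[0,0,0],0],[[0,0,0],0],[[0,0,0],0],[[0,0,0],0],[[0,0,0.02],0],[[0,0,0.05],0]]'

```text
time: 4.65
position: [0.4327, -0.2705, 0.0612]
tool_rot: [-2.976, -0.993, 0.004]
ft_force: [-0.4, -0.5, -0.2]
grip_width: 0.114
```

```bash
python3 - <<'E'
from h import *
n=["nearL","farL","farR","nearR","divfar","divnear"]
p=np.array([(205,520),(205,214),(632,203),(640,500),(422,218),(430,500)])/5+np.array([110,130])-.4
P=ray("top1",p,.055)
for a,b in zip(n,P): print(a,b.round(4))
q=np.array([(68,518),(52,172),(683,493),(668,152)])/5+np.array([110,130])-.4
print("leaf edges px flanged n/f, rebated n/f at z .185",ray("top1",q,.185).round(3))
c=np.array([(322,148),(528,141)])/5+np.array([110,130])-.4
print("samples",ray("top1",c,.016).round(4))
E
```

```text
nearL [0.3831 0.3032 0.055 ]
farL [0.5824 0.3171 0.055 ]
farR [0.5988 0.0369 0.055 ]
nearR [0.4039 0.0249 0.055 ]
divfar [0.5843 0.1748 0.055 ]
divnear [0.4   0.16  0.055]
leaf edges px flanged n/f, rebated n/f at z .185 [[ 0.381  0.346  0.185]
 [ 0.581  0.372  0.185]
 [ 0.405 -0.003  0.185]
 [ 0.605  0.012  0.185]]
samples [[0.6379 0.2515 0.016 ]
 [0.6475 0.1111 0.016 ]]
```

>>> carry_out --motion '[[[0,0,0.05],0],[[0,0,0.1],0],[[0,0,0.15],0],[[0,0,0.19],0],[[0.01,0.04,0.21],-0.1],[[0.022,0.085,0.21],-0.2],[[0.035,0.13,0.21],-0.3],[[0.047,0.175,0.21],-0.4],[[0.06,0.22,0.21],-0.5],[[0.072,0.265,0.21],-0.575],[[0.083,0.31,0.21],-0.575],[[0.095,0.35,0.21],-0.575],[[0.101,0.37,0.21],-0.575],[[0.101,0.378,0.21],-0.575],[[0.101,0.378,0.21],-0.575],[[0.101,0.378,0.21],-0.575]]'

```text
time: 6.25
position: [0.5353, 0.1046, 0.2723]
tool_rot: [3.138, 0.105, -0.001]
ft_force: [-0.3, 0.0, -1.5]
grip_width: 0.115
```

```bash
python3 - <<'E'
from h import *
s=get_state(); print(s["position"].round(4),2*np.arctan2(s["tool_rot"][1],s["tool_rot"][0]),s["grip_width"],s["ft_force"].round(1))
a=snap("wrist","w2"); b=snap("top","top2")
z=cv2.resize(b[110:245,110:270],None,fx=2.8,fy=2.8,interpolation=cv2.INTER_CUBIC)[:378,:350]
cv2.imwrite("pics/v2.png",np.hstack([cv2.resize(a,(450,338)),z[:338]]))
E
```

```text
[0.5353 0.1046 0.2723] 0.06718825411947817 0.11547418710819592 [-0.3  0.  -1.5]
```

View pics/v2.png

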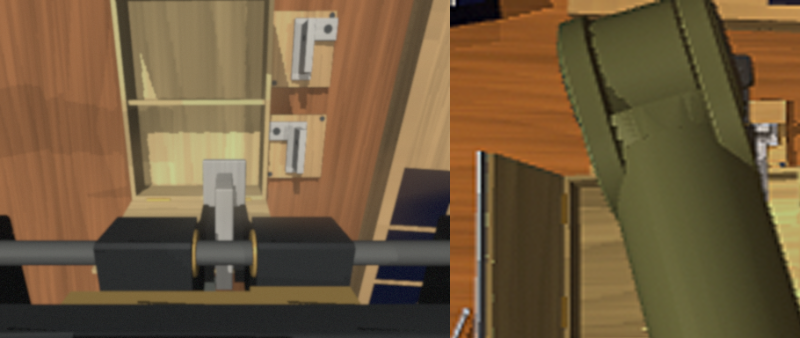

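The bracket hangs over the -y compartment, between the near wall (x 130) and the far wall (x 265) in the wrist crop. Now I'll lower it and release.

>>> carry_out --motion '[[[0,0,-0.05],0],[[0,0,-0.1],0],[[0,0,-0.15],0],[[0,0,-0.195],0],[[0,0,-0.225],0],[[0,0,-0.24],0],[[0,0,-0.248],0],[[0,0,-0.253],0],[[0,0,-0.253],0],[[0,0,-0.253],0]]'

```text
time: 7.35
position: [0.5367, 0.1065, 0.021]
tool_rot: [3.14, 0.108, 0.004]
ft_force: [-0.4, 0.2, -1.8]
grip_width: 0.111
```

>>> carry_out --motion '[[[0,0,0],0],[[0,0,0],0],[[0,0,0],0],[[0,0,0],0]]' --grip -0.3

```text
time: 7.75
position: [0.5357, 0.1064, 0.0199]
tool_rot: [3.14, 0.108, 0.001]
ft_force: [-0.7, -0.1, 0.8]
grip_width: 0.393
```

>>> carry_out --motion '[[[0,0,0.02],0],[[0,0,0.06],0],[[0,0,0.11],0],[[0,0,0.16],0],[[0,0,0.21],0],[[0,-0.02,0.25],0],[[0.002,-0.07,0.25],-0.04],[[0.005,-0.12,0.25],-0.08],[[0.008,-0.17,0.25],-0.122],[[0.01,-0.22,0.25],-0.122]]'

```text
time: 8.75
position: [0.5454, -0.1153, 0.27]
tool_rot: [3.139, -0.084, 0.001]
ft_force: [-0.3, 0.4, 0.1]
grip_width: 0.65
```

>>> carry_out --motion '[[[0.003,-0.05,-0.01],0],[[0.006,-0.1,-0.03],0],[[0.009,-0.14,-0.05],0],[[0.012,-0.19,-0.07],0],[[0.014,-0.235,-0.09],0],[[0.016,-0.265,-0.12],0],[[0.016,-0.269,-0.15],0],[[0.016,-0.269,-0.2],0],[[0.016,-0.269,-0.23],0],[[0.016,-0.269,-0.25],0],[[0.016,-0.269,-0.257],0],[[0.016,-0.269,-0.257],0],[[0.016,-0.269,-0.257],0]]' --grip -1

```text
time: 10.05
position: [0.5625, -0.3828, 0.014]
tool_rot: [3.139, -0.083, 0.003]
ft_force: [0.0, 0.6, 0.3]
grip_width: 0.997
```

>>> carry_out --motion '[[[0,0,0],0],[[0,0,0],0],[[0,0,0],0],[[0,0,0],0],[[0,0,0],0],[[0,0,0],0],[[0,0,0],0],[[0,0,0],0],[[0,0,0],0],[[0,0,0],0],[[0,0,0],0],[[0,0,0],0],[[0,0,0],0],[[0,0,0.02],0],[[0,0,0.05],0]]' --grip 1

```text
time: 11.55
position: [0.5594, -0.3814, 0.0603]
tool_rot: [-3.137, 0.083, 0.008]
ft_force: [0.3, -0.3, -1.4]
grip_width: 0.109
```

>>> carry_out --motion '[[[0,0,0.05],0],[[0,0,0.1],0],[[0,0.02,0.14],0],[[-0.01,0.06,0.17],0.03],[[-0.02,0.1,0.2],0.06],[[-0.03,0.145,0.21],0.09],[[-0.04,0.19,0.21],0.122],[[-0.05,0.235,0.21],0.122],[[-0.06,0.28,0.21],0.122],[[-0.07,0.325,0.21],0.122],[[-0.08,0.37,0.21],0.122],[[-0.09,0.415,0.21],0.122],[[-0.1,0.455,0.21],0.122],[[-0.106,0.4835,0.21],0.122],[[-0.106,0.4835,0.21],0.122],[[-0.106,0.4835,0.21],0.122]]'

```text
time: 13.15
position: [0.4551, 0.1013, 0.2725]
tool_rot: [3.138, 0.111, 0.0]
ft_force: [0.3, -0.7, -1.2]
grip_width: 0.115
```

>>> carry_out --motion '[[[0,0,-0.05],0],[[0,0,-0.1],0],[[0,0,-0.15],0],[[0,0,-0.195],0],[[0,0,-0.225],0],[[0,0,-0.24],0],[[0,0,-0.248],0],[[0,0,-0.253],0],[[0,0,-0.253],0],[[0,0,-0.253],0]]'

```text
time: 14.15
position: [0.4564, 0.1009, 0.0204]
tool_rot: [3.139, 0.108, 0.003]
ft_force: [0.1, 0.7, -1.2]
grip_width: 0.113
```

>>> carry_out --motion '[[[0,0,0],0],[[0,0,0],0],[[0,0,0],0],[[0,0,0],0]]' --grip -0.3

```text
time: 14.55
position: [0.4557, 0.1011, 0.0199]
tool_rot: [3.139, 0.108, 0.001]
ft_force: [0.4, -0.5, 0.8]
grip_width: 0.388
```

>>> carry_out --motion '[[[0,0,0.02],0],[[0,0,0.06],0],[[0,0,0.11],0],[[0,0,0.16],0],[[0,0,0.21],0],[[0.01,-0.02,0.25],0],[[0.03,-0.06,0.25],0.14],[[0.05,-0.1,0.25],0.28],[[0.07,-0.145,0.25],0.42],[[0.085,-0.19,0.25],0.56],[[0.1,-0.235,0.25],0.7],[[0.12,-0.28,0.25],0.84],[[0.1395,-0.324,0.24],0.98],[[0.1395,-0.324,0.22],1.12],[[0.1395,-0.324,0.2],1.26],[[0.1395,-0.324,0.18],1.326],[[0.1395,-0.324,0.18],1.326]]'

```text
time: 16.25
position: [0.5931, -0.2228, 0.1964]
tool_rot: [-2.404, -2.015, 0.003]
ft_force: [0.3, 1.0, -0.2]
grip_width: 0.651
```

>>> carry_out --motion '[[[0,0,-0.03],0],[[0,0,-0.06],0],[[0,0,-0.09],0],[[0,0,-0.12],0],[[0,0,-0.15],0],[[0,0,-0.17],0],[[0,0,-0.18],0],[[0,0,-0.187],0],[[0,0,-0.187],0],[[0,0,-0.187],0]]' --grip -1

```text
time: 17.25
position: [0.5959, -0.2231, 0.0139]
tool_rot: [2.407, 2.016, 0.001]
ft_force: [0.3, -0.8, 0.6]
grip_width: 1.005
```

>>> carry_out --motion '[[[0,0,0],0],[[0,0,0],0],[[0,0,0],0],[[0,0,0],0],[[0,0,0],0],[[0,0,0],0],[[0,0,0],0],[[0,0,0],0],[[0,0,0],0],[[0,0,0],0],[[0,0,0],0],[[0,0,0],0],[[0,0,0],0],[[0,0,0.02],0],[[0,0,0.05],0]]' --grip 1

```text
time: 18.75
position: [0.5931, -0.2224, 0.0609]
tool_rot: [-2.404, -2.015, 0.003]
ft_force: [0.2, -0.4, -1.5]
grip_width: 0.113
```

>>> carry_out --motion '[[[0,0,0.05],0],[[0,0,0.1],0],[[0,0,0.14],-0.14],[[-0.01,0.03,0.18],-0.28],[[-0.02,0.07,0.21],-0.42],[[-0.03,0.115,0.21],-0.56],[[-0.04,0.16,0.21],-0.7],[[-0.05,0.205,0.21],-0.84],[[-0.06,0.25,0.21],-0.98],[[-0.072,0.295,0.21],-1.12],[[-0.085,0.34,0.21],-1.26],[[-0.097,0.385,0.21],-1.326],[[-0.11,0.425,0.21],-1.326],[[-0.1175,0.4535,0.21],-1.326],[[-0.1175,0.4535,0.21],-1.326],[[-0.1175,0.4535,0.21],-1.326]]'

```text
time: 20.35
position: [0.477, 0.2311, 0.2724]
tool_rot: [3.139, 0.112, -0.0]
ft_force: [0.1, -0.9, -0.8]
grip_width: 0.116
```

>>> carry_out --motion '[[[0,0,-0.05],0],[[0,0,-0.1],0],[[0,0,-0.15],0],[[0,0,-0.195],0],[[0,0,-0.225],0],[[0,0,-0.24],0],[[0,0,-0.248],0],[[0,0,-0.253],0],[[0,0,-0.253],0],[[0,0,-0.253],0]]'

```text
time: 21.35
position: [0.4786, 0.231, 0.0209]
tool_rot: [-3.139, -0.108, -0.004]
ft_force: [-0.2, 0.2, -1.0]
grip_width: 0.112
```

>>> carry_out --motion '[[[0,0,0],0],[[0,0,0],0],[[0,0,0],0],[[0,0,0],0]]' --grip -0.3

```text
time: 21.75
position: [0.4777, 0.2307, 0.0199]
tool_rot: [-3.14, -0.108, -0.001]
ft_force: [-0.3, 0.6, -0.4]
grip_width: 0.392
```

>>> carry_out --motion '[[[0,0,0.02],0],[[0,0,0.06],0],[[0,0,0.11],0],[[0,0,0.16],0],[[0,0,0.21],0],[[0,0,0.26],0],[[0,-0.05,0.28],0],[[0,-0.1,0.28],0],[[0,-0.15,0.28],0],[[0,-0.2,0.28],0],[[0,-0.25,0.28],0],[[0,-0.3,0.28],0],[[0,-0.35,0.28],0],[[0,-0.35,0.28],0]]'

```text
time: 23.15
position: [0.476, -0.1276, 0.2988]
tool_rot: [3.139, 0.09, -0.002]
ft_force: [-0.3, -0.4, -0.3]
grip_width: 0.649
```

```bash
python3 - <<'E'
from h import *
s=get_state(); print(s["position"].round(4),2*np.arctan2(s["tool_rot"][1],s["tool_rot"][0]),s["grip_width"],s["ft_force"].round(1))
a=snap("scene","sc3"); b=snap("top","top3")
z=cv2.resize(b[130:245,110:255],None,fx=3.4,fy=3.4,interpolation=cv2.INTER_CUBIC)
y=cv2.resize(a[110:280,245:425],None,fx=391/170,fy=391/170,interpolation=cv2.INTER_CUBIC)[:,:306]
cv2.imwrite("pics/v3.png",np.hstack([z,y])); print(z.shape,y.shape)
E
```

```text
[ 0.476  -0.1276  0.2988] 0.05747733507387662 0.6491662914540606 [-0.3 -0.4 -0.3]
(391, 493, 3) (391, 306, 3)
```

View pics/v3.png

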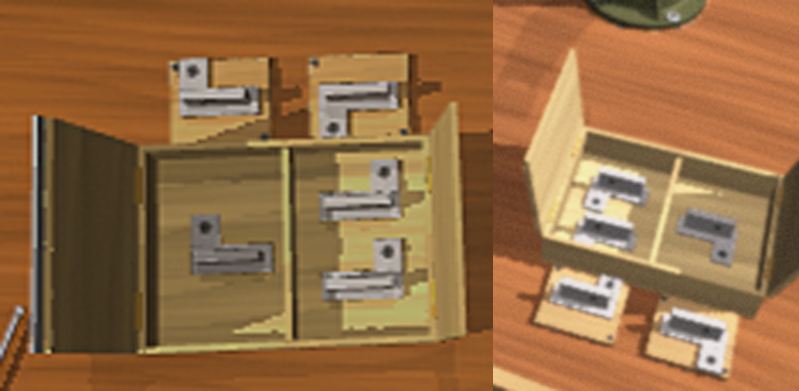

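All three brackets stand in the right compartments: the right-hand one at (230,250) in +y, and the two left-hand ones at (365,190) and (365,270) in -y. Next I shut the rebated leaf with the closed fingertips.

>>> carry_out --motion '[[[0.014,0.03,0],0],[[0.0285,0.0645,-0.03],0],[[0.0285,0.0645,-0.06],0],[[0.028,0.0745,-0.1],0],[[0.028,0.0745,-0.13],0],[[0.028,0.0745,-0.142],0],[[0.028,0.0745,-0.142],0],[[0.028,0.0745,-0.142],0],[[0.028,0.0745,-0.142],0]]' --grip 1

```text
time: 24.15
position: [0.5069, -0.0448, 0.1595]
tool_rot: [3.139, 0.108, 0.005]
ft_force: [-0.1, -0.8, 1.3]
grip_width: 0.014
```

>>> carry_out --motion '[[[-0.001,0.0125,0],0],[[-0.002,0.025,0],0],[[-0.0025,0.035,0],0],[[-0.003,0.0445,0.001],0],[[-0.004,0.0575,0.002],0],[[-0.005,0.071,0.002],0],[[-0.006,0.0845,0.0005],0],[[-0.0065,0.0975,-0.003],0],[[-0.0073,0.1105,-0.008],0],[[-0.008,0.1225,-0.015],0],[[-0.009,0.1335,-0.023],0],[[-0.0095,0.143,-0.033],0],[[-0.01,0.152,-0.0436],0],[[-0.0105,0.159,-0.056],0],[[-0.011,0.1645,-0.068],0],[[-0.011,0.1675,-0.08],0],[[-0.011,0.169,-0.088],0],[[-0.011,0.17,-0.093],0],[[-0.011,0.17,-0.093],0]]'

```text
time: 26.05
position: [0.4943, 0.1252, 0.0641]
tool_rot: [-3.139, -0.108, 0.001]
ft_force: [-0.1, 1.3, 0.2]
grip_width: 0.001
```

>>> carry_out --motion '[[[0,0,-0.002],0],[[0,0,-0.003],0],[[0,0,-0.004],0],[[0,0,-0.004],0]]'

```text
time: 26.45
position: [0.495, 0.1251, 0.0631]
tool_rot: [3.138, 0.107, 0.001]
ft_force: [-7.1, -1.6, 18.6]
grip_width: 0.007
```

The rebated leaf is down: the tip presses with 18 N at z = 0.063, which is the expected height of its upper face. Now the flanged leaf.

>>> carry_out --motion '[[[0,0,0.01],0],[[0,0,0.05],0],[[0,0,0.1],0],[[0,0,0.15],0],[[0,0,0.2],0],[[0,0.03,0.239],0],[[-0.003,0.08,0.239],0],[[-0.006,0.13,0.239],0],[[-0.01,0.18,0.239],0],[[-0.014,0.23,0.239],0],[[-0.018,0.279,0.239],0],[[-0.018,0.279,0.239],0],[[-0.018,0.279,0.2],0],[[-0.018,0.279,0.16],0],[[-0.018,0.279,0.12],0],[[-0.018,0.279,0.097],0],[[-0.018,0.279,0.097],0]]'

```text
time: 28.15
position: [0.4755, 0.4014, 0.1541]
tool_rot: [3.136, 0.107, -0.008]
ft_force: [-0.3, -0.3, 0.3]
grip_width: 0.0
```

```bash
python3 - <<'E'
from h import *
a=snap("scene","sc4"); b=snap("top","top4")
z=cv2.resize(b[130:245,90:235],None,fx=3.2,fy=3.2,interpolation=cv2.INTER_CUBIC)
y=cv2.resize(a[110:280,245:425],None,fx=368/170,fy=368/170,interpolation=cv2.INTER_CUBIC)[:,:336]
cv2.imwrite("pics/v4.png",np.hstack([z,y]))
E
```

```text
(no output)
```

View pics/v4.png

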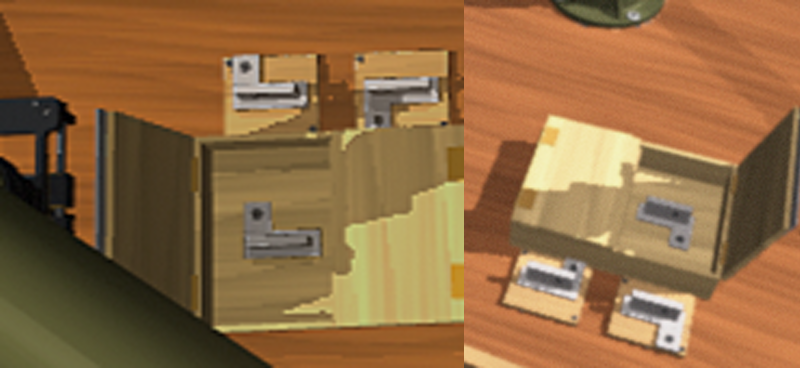

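The rebated leaf lies flat, the gripper stands outside the flanged leaf, and the right-hand bracket has not moved. Now I'll push the flanged leaf over.

>>> carry_out --motion '[[[0.001,-0.015,0],0],[[0.002,-0.03,0],0],[[0.003,-0.045,0],0],[[0.004,-0.06,0.001],0],[[0.005,-0.077,0.002],0],[[0.006,-0.091,0.002],0],[[0.007,-0.105,0.0005],0],[[0.0077,-0.118,-0.003],0],[[0.0085,-0.131,-0.008],0],[[0.009,-0.143,-0.015],0],[[0.01,-0.154,-0.023],0],[[0.0105,-0.1635,-0.033],0],[[0.011,-0.172,-0.0436],0],[[0.0115,-0.179,-0.056],0],[[0.012,-0.1845,-0.068],0],[[0.012,-0.1875,-0.08],0],[[0.012,-0.189,-0.086],0],[[0.012,-0.19,-0.091],0],[[0.012,-0.19,-0.092],0]]'

```text
time: 30.15
position: [0.4881, 0.2142, 0.065]
tool_rot: [3.14, 0.109, -0.001]
ft_force: [-0.5, -0.4, -0.0]
grip_width: 0.002
```

>>> carry_out --motion '[[[0,0,-0.002],0],[[0,0,-0.004],0],[[0,0,-0.005],0],[[0,0,-0.005],0]]'

```text
time: 30.55
position: [0.4887, 0.2146, 0.0631]
tool_rot: [3.138, 0.109, 0.001]
ft_force: [-6.1, -3.8, 18.5]
grip_width: 0.003
```

>>> carry_out --motion '[[[0,0,0.01],0],[[0,0,0.05],0],[[0,0,0.1],0],[[0,0,0.15],0],[[0,-0.04,0.2],0],[[0,-0.09,0.24],0],[[0,-0.14,0.24],0],[[0,-0.19,0.24],0],[[0,-0.24,0.24],0],[[0,-0.29,0.24],0],[[0,-0.34,0.24],0],[[0,-0.34,0.24],0],[[0,-0.34,0.24],0],[[0,-0.34,0.24],0]]'

```text
time: 31.95
position: [0.4887, -0.1253, 0.3007]
tool_rot: [-3.139, -0.108, -0.001]
ft_force: [-0.1, 0.8, 0.6]
grip_width: 0.001
```

```bash
python3 - <<'E'
from h import *
a=snap("scene","sc5"); b=snap("top","top5")
z=cv2.resize(b[120:245,90:290],(600,375)[:2],interpolation=cv2.INTER_CUBIC)
y=cv2.resize(a[110:280,190:430],None,fx=2.4,fy=2.4,interpolation=cv2.INTER_CUBIC)
y=cv2.resize(y,(310,220))
cv2.imwrite("pics/v5.png",np.vstack([cv2.resize(z,(480,300)),cv2.resize(a[110:280,190:430],(480,300)[:2],interpolation=cv2.INTER_CUBIC)]))
# bystander drift: compare top0 vs top5
d=cv2.absdiff(load("top0")[0],b).max(2)>60
n,l,st,c=cv2.connectedComponentsWithStats(d.astype(np.uint8))
print([(st[i].tolist()) for i in range(1,n) if st[i,4]>25])
print(get_state()["ft_force"].round(1),get_state()["qd"].round(3))
E
```

```text
[[281, 139, 56, 49, 677], [299, 159, 72, 155, 2774], [119, 164, 79, 70, 3648], [236, 167, 11, 62, 307], [198, 171, 36, 59, 444], [309, 206, 28, 27, 246], [231, 213, 5, 10, 36], [277, 216, 26, 61, 356], [208, 226, 28, 3, 50], [266, 279, 25, 49, 359], [292, 314, 19, 6, 29], [457, 314, 55, 54, 1833], [291, 356, 32, 28, 570]]
[0.4 1.  0.2] [-0.007 -0.003 -0.002  0.001  0.004  0.001  0.001]
```

View pics/v5.png

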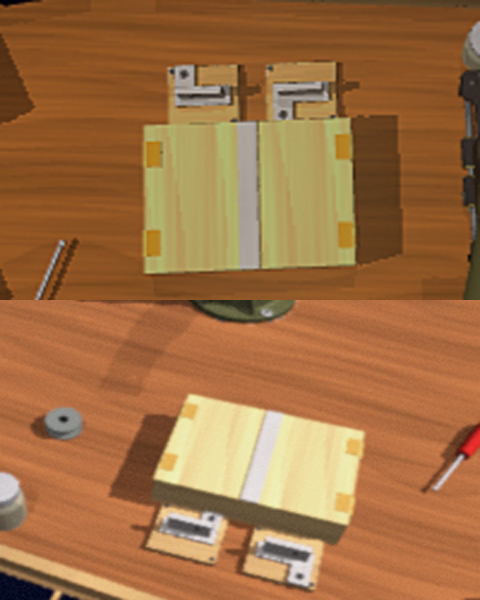

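Both leaves lie flat, with the metal strip lapping over the middle of the box at (248,195) in the top crop. The jar, reel and screwdriver are where they were. I'm handing the job in.

```bash
python3 -c "
from bench import ticket; print(ticket.close_job())"
```

```text
the job is handed in; nothing more can be done
None
```

I sorted all three brackets into the box and shut both leaves in the order asked. I handed the job in after about 32 s on the robot's clock; the hand-in gives no verdict.

- **Sorting:** the right-hand bracket is in the +y compartment and the two left-hand ones are in the -y compartment, each beside its matching sample. Pictures taken after the last placing showed all three standing on their feet.
- **Shutting:** I shut the rebated leaf first, then the flanged leaf. Each stopped the fingertips at z = 0.063 m under about 18 N, which is the height of a fully shut leaf. The last picture shows both flat, with the metal strip lapping over the joint.
- **Everything else:** I only checked the bystanders by eye. In the last picture I viewed, the reel, screwdriver, jar (partly in view) and samples were where they started. The brush, wood block and cell stack were outside it, and an image comparison could not settle them because the arm and its shadow covered that side. I made no contact there apart from the grasps.

No check failed or disagreed. The final brackets could not be seen again once the leaves were shut.

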